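Close up the plate reader and start the run

TASK

Start a run on the plate reader, using only fingertip pushes: push the carrier fully home into the reader by its blue pad, then swing the open lid down until it is flat shut, and then press the green start button down and let it come back up. Keep to that order, and do not press the red button. The microplate must ride in its seat without being touched or lifted, and nothing else on the bench may be shifted.

Things in the scene. Friction and masses are not known exactly. Their poses are not given: they have to be found in the camera images.
- reader: White plate reader, a fixed housing 170 mm deep (x) x 200 mm wide (y) x 110 mm tall, open at its front and top. Origin: centre of its underside on the bench. Its front faces along its own -x axis, towards the robot; z up. A carrier slides out of the front and a hinged lid covers the top.
- carrier (a joint): How far the reader's plate carrier stands out, m: 0 = fully home, grows as it slides out along the reader's -x axis (at most 0.09). Starts 0.058 to 0.074. It slides with about 2 N of dry friction, has no spring or latch, and stays where it is left.
- carrier_pad (a point): Centre of the front face of the blue push pad (70 mm wide, 30 mm tall, 20 mm deep) on the carrier's white front panel (200 mm wide, from 22 to 105 mm above the bench). The face looks along the reader's -x axis; the pad's centre is 75 mm above the bench. With the carrier home the face is 120 mm ahead of the reader's origin (along its -x).
- carrier_seat (a point): Centre of the plate's seat on the carrier floor, 40 mm above the bench, behind the front panel; axes parallel to the reader's. 7 mm strips round it keep the microplate within about 10 mm along x and 3 mm along y.
- microplate: 96-well microplate lying loose in the seat of the carrier, 86 x 128 x 14.5 mm (long side across the reader). Origin: centre of its underside. Not to be touched; it rides in with the carrier.
- lid (a joint): Opening angle of the reader's grey lid, rad: 0 = shut, flat on the housing; grows as its front edge rises (at most 1.3). Starts 0.8 to 1.05. Its stiff hinge (about 2 N at the front edge to move it) lets it stay at any angle.
- lid_hinge (a point): Middle of the lid's hinge line, which runs along the reader's y axis at the rear top edge of the housing (85 mm behind the reader's origin, 110.5 mm above the bench), at the underside of the lid. Axes turn with the lid: its -x points from the hinge to the lid's free front edge, z out of its outer face.
- lid_press (a point): Middle of the blue strip on the lid's outer face, 155 mm from the hinge line and 15 mm short of the free front edge. The lid is 170 x 200 mm and 10 mm thick; its outer face looks up when shut, and up and away from the robot when open. Axes turn with the lid: z out of the outer face.
- control_box: Grey control box fixed to the bench to the left or right of the reader, 80 x 140 x 50 mm tall, turned any way round, with two push buttons on top, the green at y = +34 mm and the red at y = -34 mm of its own frame. Origin: centre of its underside.
- start_top (a point): Centre of the top of the round green start button (28 mm diameter), 68 mm above the bench, pressed straight down.
- start (a joint): Travel of the green start button, m: 0 = up, 0.006 = fully down (about 5 N); springs back. Counts as pressed beyond 0.004.
- stop_top (a point): Centre of the top of the round red stop button (28 mm diameter), same height as the green one. Leave it alone.
- stop (a joint): Travel of the red stop button, m: 0 = up, 0.006 = fully down.
- tip_box: Blue pipette-tip box, 84 x 124 x 62 mm, with a clear cover, loose on the bench. Origin: centre of its underside. Bystander, to be left alone.
- media_bottle: Clear bottle with blue cap, 56 mm diameter, 110 mm tall, loose on the bench. Origin: centre of its underside. Bystander, to be left alone.
- reagent_jar: Amber jar with white cap, 60 mm diameter, 90 mm tall, loose on the bench. Origin: centre of its underside. Bystander, to be left alone.
- beaker: Empty glass beaker, 64 mm diameter, 85 mm tall, loose on the bench. Origin: centre of its underside. Bystander, to be left alone.
- vial: Small glass vial with red cap, 24 mm diameter, 50 mm tall, loose on the bench. Origin: centre of its underside. Bystander, to be left alone.
- tube_rack: Green tube rack, 70 x 120 x 40 mm, with six holes, loose on the bench. Origin: centre of its underside. Bystander, to be left alone.
- pipette: White pipette lying on its side, about 250 mm long, 26 mm wide, 24 mm high, loose on the bench. Origin: underside of the body, near its middle. Bystander, to be left alone.

How it is judged:
By the outcome, as a careful person would: the job done as asked, in the order asked, and still so for the second after the job is handed in, with the robot touching nothing.
It also fails if it takes over 58 s, if anything falls off the work surface, if the arm or the gripper's body presses on something with over 40 N, if the wrist force passes 120 N, or if a joint passes its speed limit or range.

ROBOT

A 6-joint arm with a two-finger parallel gripper is mounted at the origin on the work surface. World frame = base frame: x ahead of the robot, y to its left, z up, the work surface at z = 0. Lengths are in m, angles in rad, forces in N, time in s.
With the tool pointing down it reaches from about 0.375 to 0.925 m from the base axis. Payload 5.7 kg.
Tool frame: the origin (TCP) lies midway between the tips of the shut fingers; the grasp point (between the pads) lies 19 mm behind it; z points along the fingers, y is the line along which they close (so a half turn about z gives the same grasp; the last joint's range is limited). The gripper opens to 88 mm and grips with 3 to 60 N. Pads are 20 mm wide; open, the fingers measure 115 mm over their backs; the gripper's body (75 mm by 178 mm) begins 61 mm behind the grasp point.
Start: joints at [-1.339, 0.359, 1.51, -0, 1.272, -0.115], TCP at [0.204, -0.564, 0.223] pointing down, gripper open.
Joint ranges: [-2.97, 2.97], [-1.01, 2.36], [0.21, 2.38], [-0.96, 4.11], [0.2, 2.71], [-2.98, 2.98]. Speed limits (rad/s): [2.39, 2.39, 3.14, 3.14, 3.14, 3.14].

INTERFACE

Orientations are given as a unit quaternion [w, x, y, z].
In Python, from station import robot gives the robot as it stands.
- The arm moves only by the tool step_arm, never from a script. Its argument "steps" is a list of rows, each a list of 3 entries, a list of its own where there are three numbers: the turn, a rotation vector about the world's x, y, z in units of 2 rad (1.0 is 2 rad), then the shift along the world's x, y, z in units of 0.15 m (1.0 is 0.15 m), then the opening, from -1 (shut) to 1 (fully open). A call has 1 to 10 rows; each row shifts and turns the commanded pose from where the row before left it; what a row does not reach is not made up. A row lasts 1/12 s, in which the tool goes at most 41.7 mm and 7.16 degrees, less where a joint would pass 70% of its speed; a pose out of reach is approached as far as the arm can. A call with a number of a shift or a turn outside -1 to 1 is refused whole. A call with a gripper value outside its range is refused whole. The fingers move at their own pace and stop on an object; the grip force is fixed at half the most. Time passes only in rows, so rows that do not move let the fingers close. It gives the time, the measured TCP pose, the force, the opening and the grip force at its end, in the units of the state.
- robot.observe(): the state, without advancing time (a new reading comes with each control period).
- robot.camera(name): name is "scene" or "top"; returns a dict with "image" (400x640x3 uint8, red, green, blue), "mtx" (3x3 intrinsics, pixels), "world_from_camera" (4x4, takes a point from camera to world coordinates). Camera axes: x right, y up, looking along -z (the intrinsics and any distortion apply to the point x, -y, -z); pixel columns grow to the right and rows downward; lengths in m; the calibration is good to about 2 mm. A picture is of the moment at which its call begins. There is no depth.
- robot.finish_job(): hands the job in; it is judged then, once.
Trained networks look in a picture, given as the dict that the camera call returned (one of the last four; its "shot" number tells which), for a name from the list of things; names that differ only in an ending like _2 or _b are one class to them, and where a whole thing is asked for, a point or a joint stands for the part that bears it (a point fixed in the world has none). Each returns a list of dicts, best first, with "confidence" (0 to 1); they miss things now and then, are a little off and sometimes report something else, mostly with a low value. They report only what shows in the picture. A call takes as long as a camera call.
- robot.look_for(picture, query): "extent" ([left, top, right, bottom] in pixels, round what is visible of it).
The state is a dict: "time": time; "joint_pos": joint angles; "dq": joint speeds; "effort": joint torques, N m; "tool_pos": TCP position; "ee_rot": TCP orientation; "force": force on the tool from outside, world axes, zero at the start; "moment": the same for the moment, N m; "width": finger opening in m; "finger_force": force on a finger pad.
Only numpy, scipy, OpenCV 4.12 (cv2) and the standard library are available. Lean on these libraries where they do the work, as an engineer would, in place of code of your own. Each camera call takes 0.05 s, during which the arm holds its last target. There are 200 camera calls.

## Working session

There is one attempt and no reset: what is moved stays moved. The work goes in short steps, Python scripts to look and compute and a tool call to move; the robot and the scene stay as the last step left them, time stands still between calls to the robot, and variables do not carry over. Pictures are saved under pics/ and viewed, at most 10 in all, crops included, and the job is handed in when it is done.

Besides the shell and the picture viewer there is one more tool, called after "Call:" as name(argument=value, ...) on one line, values as JSON. step_arm: Moves the arm, as the interface text tells. Its arguments: {"type":"object","properties":{"steps":{"type":"array"}},"required":["steps"]}

```bash
mkdir -p pics; python3 - <<'E'
from station import robot
import cv2,numpy as np,pickle
o=robot.observe();print({k:np.round(v,3).tolist() for k,v in o.items()})
d={}
for n in("scene","top"):
    p=robot.camera(n);d[n]=p;cv2.imwrite(f"pics/{n}0.png",p["image"][:,:,::-1])
    print(n,p["mtx"].tolist(),np.round(p["world_from_camera"],3).tolist(),[k for k in p])
    for q in["reader","carrier","carrier_pad","lid","lid_press","control_box","start_top","stop_top","microplate"]:
        print(q,[(np.round(r["extent"]).tolist(),round(r["confidence"],2)) for r in robot.look_for(p,q)[:2]])
pickle.dump(d,open("d.pkl","wb"))
E
```

```text
{'time': 0.0, 'joint_pos': [-1.339, 0.359, 1.511, 0.0, 1.272, -0.115], 'dq': [-0.0, -0.0, 0.001, 0.001, 0.001, 0.002], 'effort': [0.002, -51.536, -27.073, 0.067, 0.035, -0.0], 'tool_pos': [0.204, -0.564, 0.222], 'ee_rot': [-0.001, 0.985, 0.173, -0.0], 'force': [0.086, -0.243, 0.29], 'moment': [-0.026, 0.024, 0.038], 'finger_force': 0.0, 'width': 0.087}
scene [[401.2415223679936, 0.0, 313.30418717973606], [0.0, 401.2415223679936, 195.65436669080478], [0.0, 0.0, 1.0]] [[0.783, -0.431, 0.448, 1.151], [0.621, 0.567, -0.541, -0.736], [-0.021, 0.702, 0.712, 1.07], [0.0, 0.0, 0.0, 1.0]] ['image', 'mtx', 'world_from_camera', 'shot']
reader [([294.0, 150.0, 393.0, 248.0], 0.72), ([169.0, 328.0, 263.0, 348.0], 0.32)]
carrier [([300.0, 170.0, 355.0, 218.0], 0.96), ([307.0, 148.0, 322.0, 171.0], 0.47)]
carrier_pad [([299.0, 168.0, 355.0, 224.0], 0.68), ([392.0, 152.0, 407.0, 177.0], 0.41)]
lid [([341.0, 147.0, 394.0, 227.0], 0.58), ([300.0, 170.0, 354.0, 220.0], 0.56)]
lid_press [([338.0, 150.0, 391.0, 228.0], 0.7)]
control_box [([203.0, 255.0, 252.0, 287.0], 0.77)]
start_top [([232.0, 261.0, 24
[... 240 characters left out ...]
1, 0.006, 0.007], [0.001, 0.201, 0.98, 1.619], [0.0, 0.0, 0.0, 1.0]] ['image', 'mtx', 'world_from_camera', 'shot']
reader [([262.0, 130.0, 332.0, 217.0], 0.64)]
carrier [([270.0, 163.0, 329.0, 219.0], 0.61), ([424.0, 222.0, 434.0, 228.0], 0.39)]
carrier_pad [([275.0, 166.0, 330.0, 219.0], 0.64)]
lid [([262.0, 127.0, 325.0, 153.0], 0.98)]
lid_press [([258.0, 130.0, 327.0, 149.0], 0.78), ([406.0, 138.0, 426.0, 162.0], 0.19)]
control_box [([399.0, 195.0, 440.0, 236.0], 0.56), ([423.0, 220.0, 434.0, 227.0], 0.54)]
start_top [([413.0, 202.0, 423.0, 211.0], 0.39)]
stop_top [([427.0, 219.0, 435.0, 226.0], 0.52)]
microplate [([279.0, 174.0, 317.0, 206.0], 0.76), ([260.0, 127.0, 325.0, 153.0], 0.28)]
```

```bash
python3 - <<'E'
import pickle,cv2
d=pickle.load(open("d.pkl","rb"))
def c(n,x0,y0,x1,y1,s,f): cv2.imwrite(f,cv2.resize(d[n]["image"][y0:y1,x0:x1,::-1],None,fx=s,fy=s,interpolation=cv2.INTER_CUBIC))
c("top",250,110,450,250,4,"pics/topc.png"); c("scene",190,135,410,295,3.6,"pics/scenec.png")
E
```

```text
(no output)
```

View pics/top0.png

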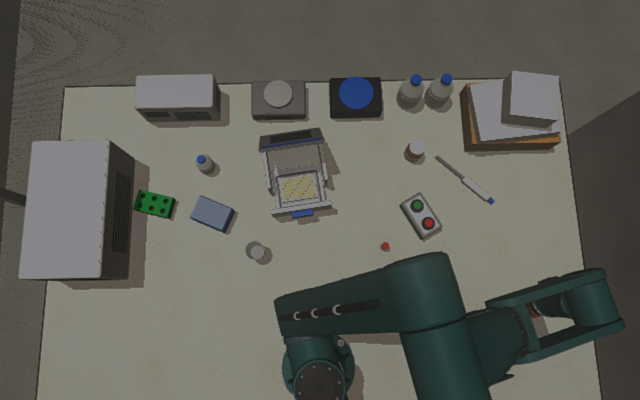

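View pics/scene0.png

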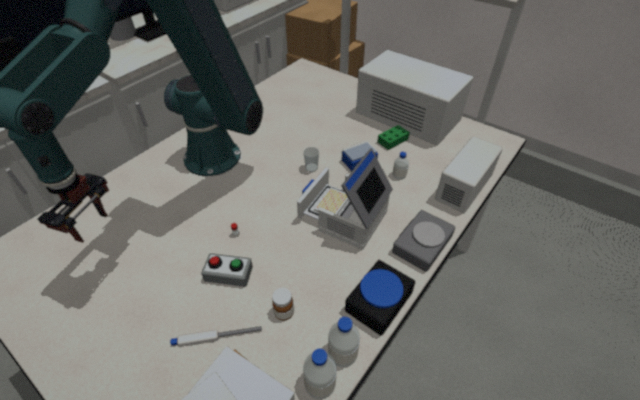

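```bash
sleep 0
```

```text
(no output)
```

View pics/topc.png

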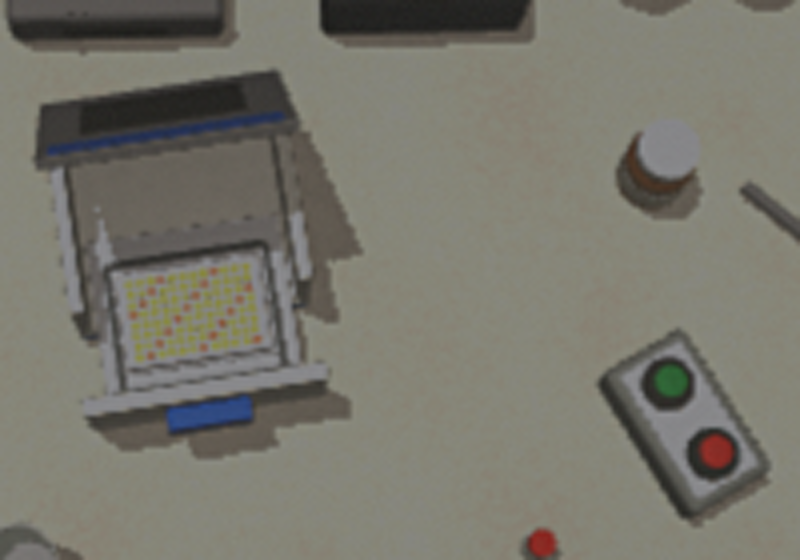

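View pics/scenec.png

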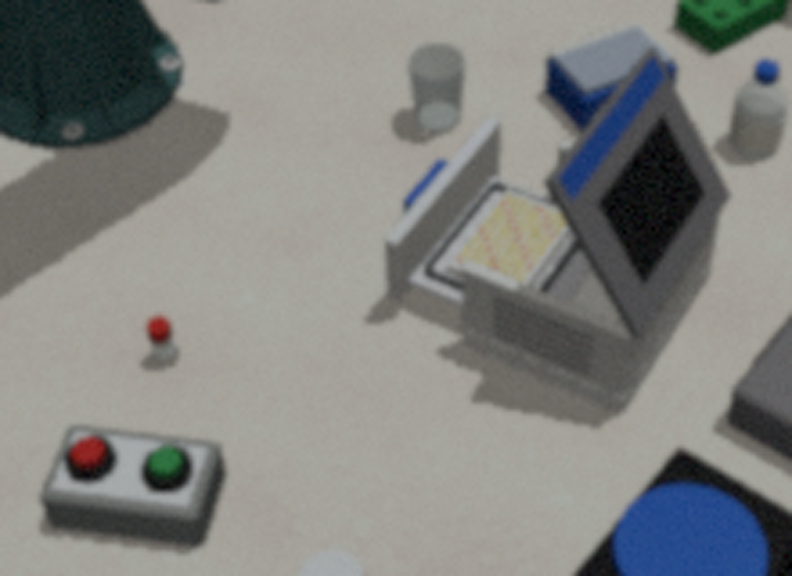

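The pictures show the reader ahead and slightly left with its lid open, and the carrier pad near top px (302,213). The control box is to the right, with green at about (417,205) and red at (429,222). The beaker is at (256,252) and the vial at (385,246). Next I'll fit poses from these features.

```bash
cat > h.py <<'E'
import numpy as np
def proj(p,P):
    T=np.linalg.inv(p["world_from_camera"]);c=T[:3,:3]@np.asarray(P,float)+T[:3,3]
    u=p["mtx"]@np.array([c[0],-c[1],-c[2]]);return u[:2]/u[2]
def ray(p,uv,z):
    T=p["world_from_camera"];d=np.linalg.inv(p["mtx"])@np.array([uv[0],uv[1],1.]);d=T[:3,:3]@(d*[1,-1,-1]);o=T[:3,3]
    return o+d*(z-o[2])/d[2]
E
python3 - <<'E'
import pickle,cv2,numpy as np
from scipy.optimize import least_squares
from h import *
d=pickle.load(open("d.pkl","rb"))
T=lambda x,y:(x/4+250,y/4+110); S=lambda x,y:(x/3.6+190,y/3.6+135)
obs=[("top",T(84,416),"c",(-.1,.1,.105)),("top",T(328,382),"c",(-.1,-.1,.105)),
("top",T(170,421),"c",(-.12,.035,.09)),("top",T(253,408),"c",(-.12,-.035,.09)),
("scene",S(388,243),"c",(-.1,-.1,.105)),("scene",S(496,123),"c",(-.1,.1,.105)),
("scene",S(655,52),"l",(-.17,.1,.01)),("scene",S(552,183),"l",(-.17,-.1,.01)),
("scene",S(728,192),"l",(0,.1,.01)),("scene",S(636,335),"l",(0,-.1,.01)),
("top",T(37,167),"l",(-.17,.1,0)),("top",T(298,130),"l",(-.17,-.1,0)),
("top",T(278,71),"l",(0,-.1,.01)),("top",T(40,105),"l",(0,.1,.01))]
def w(k,P,v):
    x,y,a,q,l=v;P=np.array(P)
    if k=="c":P=P-[q,0,0]
    else:
        px,py,pz=P;P=np.array([.085+px*np.cos(l)+pz*np.sin(l),py,.1105-px*np.sin(l)+pz*np.cos(l)])
    return np.array([x+P[0]*np.cos(a)-P[1]*np.sin(a),y+P[0]*np.sin(a)+P[1]*np.cos(a),P[2]])
f=lambda v:np.concatenate([proj(d[n],w(k,P,v))-uv for n,uv,k,P in obs])
r=least_squares(f,[.55,.03,.1,.065,.9],loss="soft_l1",f_scale=1.);v=r.x
print("xyaw q lid",v.round(4));print(f(v).reshape(-1,2).round(1).tolist())
for n,k,P in[("pad","c",(-.12,0,.075)),("padhome","c",(-.12+v[3],0,.075)),("press","l",(-.155,0,.01)),("hinge","l",(0,0,0))]:print(n,w(k,P,v).round(4))
for n,i,g in[("top",(413,201,423,210),0),("scene",(228,258,245,271),0)]:pass
for nm,t,s in[("green",T(670,380),S(166,464)),("red",T(716,450),S(90,454))]:
    print(nm,ray(d["top"],t,.068).round(4),ray(d["scene"],s,.068).round(4))
for nm,t,z in[("beaker",(256,252),.04),("vial",(385,246),.05),("jar",(415,149),.09)]:print(nm,ray(d["top"],t,z).round(3))
# colour centroids
for n in d:
    h=cv2.cvtColor(d[n]["image"],cv2.COLOR_RGB2HSV)
    for c,lo,hi in[("green",45,80),("blue",100,130),("red",0,8)]:
        m=cv2.inRange(h,(lo,110,40),(hi,255,255));k,_,st,ce=cv2.connectedComponentsWithStats(m)
        for i in range(1,k):
            if 25<st[i,4]<600:print(n,c,st[i].tolist(),ce[i].round(1),ray(d[n],ce[i],.068).round(4))
E
```

```text
xyaw q lid [0.6616 0.0652 0.1374 0.0611 1.0223]
[[-0.1, -2.3], [0.3, -3.4], [-0.5, 0.1], [0.1, 0.0], [-0.8, -1.2], [-1.5, -2.5], [-0.4, -2.7], [-0.8, -1.4], [-0.2, 0.3], [-0.0, 0.1], [-0.4, 0.0], [0.9, -0.9], [0.2, -0.9], [-0.2, -0.3]]
pad [0.4822 0.0404 0.075 ]
padhome [0.5427 0.0487 0.075 ]
press [0.6742 0.0669 0.248 ]
hinge [0.7458 0.0768 0.1105]
green [ 0.5068 -0.3387  0.068 ] [ 0.5135 -0.3419  0.068 ]
red [ 0.4478 -0.3726  0.068 ] [ 0.455  -0.3742  0.068 ]
beaker [0.366 0.197 0.04 ]
vial [ 0.376 -0.227  0.05 ]
jar [ 0.693 -0.338  0.09 ]
scene green [379, 126, 30, 23, 423] [393.  136.5] [0.5677 0.4879 0.068 ]
scene green [231, 260, 10, 8, 66] [235.6 263.4] [ 0.5111 -0.3416  0.068 ]
scene blue [346, 151, 28, 39, 273] [359.4 170.3] [0.5737 0.2342 0.068 ]
scene blue [343, 152, 18, 18, 127] [349.6 161.3] [0.5151 0.2544 0.068 ]
scene blue [338, 317, 14, 15, 170] [344.6 324. ] [ 0.8839 -0.2997  0.068 ]
scene blue [171, 339, 6, 6, 32] [173.5 341.3] [ 0.5606 -0.6117  0.068 ]
scene blue [312, 349, 15, 16, 196] [319.  356.5] [ 0.8837 -0.4105  0.068 ]
scene red [79, 176, 7, 7, 28] [ 81.9 178.8] [-0.2228 -0.427   0.068 ]
scene red [231, 223, 6, 7, 30] [233.7 226. ] [ 0.3982 -0.242   0.068 ]
scene red [209, 257, 11, 9, 63] [214.  260.6] [ 0.4509 -0.3747  0.068 ]
top green [414, 202, 8, 7, 45] [417.4 204.9] [ 0.507  -0.3385  0.068 ]
top blue [411, 74, 11, 11, 90] [416.   78.9] [ 0.9533 -0.3622  0.068 ]
top blue [441, 74, 12, 10, 89] [446.5  78.4] [ 0.9531 -0.4691  0.068 ]
top blue [262, 138, 58, 10, 87] [291.3 142.7] [0.7302 0.0754 0.068 ]
top blue [197, 155, 8, 8, 43] [200.5 158.9] [0.6799 0.3817 0.068 ]
top blue [292, 209, 21, 9, 121] [302. 213.] [0.4881 0.043  0.068 ]
top red [425, 218, 9, 9, 62] [428.7 222.3] [ 0.4486 -0.3718  0.068 ]
top red [382, 242, 7, 7, 40] [385.  245.3] [ 0.3762 -0.2245  0.068 ]
top red [528, 307, 11, 11, 38] [532.8 312.9] [ 0.1533 -0.6806  0.068 ]
```

```bash
python3 - <<'E'
import pickle,numpy as np
from h import *
p=pickle.load(open("d.pkl","rb"))["top"];T=lambda x,y:(x/4+250,y/4+110)
for uv,z in[((172,432),.06),((253,420),.06),((84,416),.105),((328,382),.105),((168,408),.09),((252,397),.09)]:print(uv,ray(p,T(*uv),z).round(4))
E
```

```text
(172, 432) [0.4734 0.0732 0.06  ]
(253, 420) [0.482  0.0062 0.06  ]
(84, 416) [0.481  0.1417 0.105 ]
(328, 382) [ 0.5045 -0.0548  0.105 ]
(168, 408) [0.4885 0.0749 0.09  ]
(252, 397) [0.4961 0.0066 0.09  ]
```

Call:
step_arm(steps=[[[0, 0, -0.0106], [0.144, 0.209, 0], -1], [[0, 0, -0.0106], [0.144, 0.209, 0], -1], [[0, 0, -0.0106], [0.144, 0.209, 0], -1], [[0, 0, -0.0106], [0.144, 0.209, 0], -1], [[0, 0, -0.0106], [0.144, 0.209, 0], -1], [[0, 0, -0.0106], [0.144, 0.209, 0], -1], [[0, 0, -0.0106], [0.144, 0.209, 0], -1], [[0, 0, -0.0106], [0.144, 0.209, 0], -1], [[0, 0, -0.0106], [0.144, 0.209, 0], -1], [[0, 0, -0.0106], [0.144, 0.209, 0], -1]])

```text
time: 1.83
tool_pos: [0.4207, -0.2492, 0.2229]
ee_rot: [0.0, 0.998, 0.067, 0.0]
force: [1.0, -0.3, 0.4]
width: 0.0249
finger_force: 0.0
```

Call:
step_arm(steps=[[[0, 0, 0], [-0.005, 0.233, 0], -1], [[0, 0, 0], [-0.005, 0.233, 0], -1], [[0, 0, 0], [-0.005, 0.233, 0], -1], [[0, 0, 0], [-0.005, 0.233, 0], -1], [[0, 0, 0], [-0.005, 0.233, 0], -1], [[0, 0, 0], [-0.005, 0.233, 0], -1], [[0, 0, 0], [-0.005, 0.233, 0], -1], [[0, 0, 0], [-0.005, 0.233, 0], -1], [[0, 0, 0], [0, 0, 0], -1]])

```text
time: 2.58
tool_pos: [0.413, 0.0339, 0.2228]
ee_rot: [-0.001, 0.998, 0.07, 0.0]
force: [-0.5, -0.0, -0.5]
width: 0.0004
finger_force: 0.0
```

Call:
step_arm(steps=[[[0, 0, 0], [0, 0, -0.2], -1], [[0, 0, 0], [0, 0, -0.2], -1], [[0, 0, 0], [0, 0, -0.2], -1], [[0, 0, 0], [0, 0, -0.2], -1], [[0, 0, 0], [0, 0, -0.2], -1], [[0, 0, 0], [0, 0, -0.02], -1], [[0, 0, 0], [0, 0, 0], -1]])

```text
time: 3.17
tool_pos: [0.4125, 0.0286, 0.0686]
ee_rot: [-0.0, 0.998, 0.067, -0.002]
force: [0.4, 0.4, -0.6]
width: 0.0002
finger_force: 0.0
```

Call:
step_arm(steps=[[[0, 0, 0], [0.066, 0.01, 0], -1], [[0, 0, 0], [0.066, 0.01, 0], -1], [[0, 0, 0], [0.066, 0.01, 0], -1], [[0, 0, 0], [0.066, 0.01, 0], -1], [[0, 0, 0], [0.02, 0.003, 0], -1], [[0, 0, 0], [0.02, 0.003, 0], -1], [[0, 0, 0], [0.02, 0.003, 0], -1], [[0, 0, 0], [0.02, 0.003, 0], -1], [[0, 0, 0], [0.02, 0.003, 0], -1], [[0, 0, 0], [0.02, 0.003, 0], -1]])

```text
time: 4.0
tool_pos: [0.4705, 0.0376, 0.0694]
ee_rot: [-0.0, 0.998, 0.067, -0.001]
force: [-2.6, -0.2, 1.9]
width: 0.0002
finger_force: 1.2
```

Call:
step_arm(steps=[[[0, 0, 0], [0.026, 0.0036, 0], -1], [[0, 0, 0], [0.026, 0.0036, 0], -1], [[0, 0, 0], [0.026, 0.0036, 0], -1], [[0, 0, 0], [0.026, 0.0036, 0], -1], [[0, 0, 0], [0.026, 0.0036, 0], -1], [[0, 0, 0], [0.026, 0.0036, 0], -1], [[0, 0, 0], [0.026, 0.0036, 0], -1], [[0, 0, 0], [0.026, 0.0036, 0], -1]])

```text
time: 4.67
tool_pos: [0.5028, 0.042, 0.0694]
ee_rot: [-0.0, 0.998, 0.067, -0.0]
force: [-1.9, 0.0, -1.7]
width: 0.0007
finger_force: 1.2
```

Call:
step_arm(steps=[[[0, 0, 0], [0.026, 0.0036, 0], -1], [[0, 0, 0], [0.026, 0.0036, 0], -1], [[0, 0, 0], [0.026, 0.0036, 0], -1], [[0, 0, 0], [0.026, 0.0036, 0], -1], [[0, 0, 0], [0.026, 0.0036, 0], -1], [[0, 0, 0], [0.02, 0.0027, 0], -1]])

```text
time: 5.17
tool_pos: [0.5258, 0.045, 0.0697]
ee_rot: [-0.0, 0.998, 0.067, 0.0]
force: [-2.5, 0.3, -1.9]
width: 0.0005
finger_force: 1.1
```

Call:
step_arm(steps=[[[0, 0, 0], [0.01, 0.0014, 0], -1], [[0, 0, 0], [0.01, 0.0014, 0], -1], [[0, 0, 0], [0.01, 0.0014, 0], -1]])

```text
time: 5.42
tool_pos: [0.5299, 0.0456, 0.0697]
ee_rot: [0.0, 0.998, 0.067, 0.0]
force: [-1.8, -1.2, -0.4]
width: 0.0005
finger_force: 1.1
```

Call:
step_arm(steps=[[[0, 0, 0], [0.01, 0.0014, 0], -1], [[0, 0, 0], [0.01, 0.0014, 0], -1]])

```text
time: 5.58
tool_pos: [0.5329, 0.046, 0.0697]
ee_rot: [-0.0, 0.998, 0.067, 0.0]
force: [-2.4, -0.5, -0.1]
width: 0.0005
finger_force: 1.1
```

Call:
step_arm(steps=[[[0, 0, 0], [0.01, 0.0014, 0], -1], [[0, 0, 0], [0.01, 0.0014, 0], -1]])

```text
time: 5.75
tool_pos: [0.5355, 0.0464, 0.0697]
ee_rot: [-0.0, 0.998, 0.067, -0.0]
force: [-5.4, -1.8, 3.8]
width: 0.0004
finger_force: 2.9
```

Call:
step_arm(steps=[[[0, 0, 0], [0.01, 0.0014, 0], -1], [[0, 0, 0], [0.01, 0.0014, 0], -1]])

```text
time: 5.92
tool_pos: [0.5355, 0.0465, 0.0695]
ee_rot: [0.0, 0.998, 0.068, -0.003]
force: [-13.0, -3.0, 10.0]
width: 0.0005
finger_force: 6.4
```

Call:
step_arm(steps=[[[0, 0, 0], [-0.03, -0.004, 0], -1], [[0, 0, 0], [-0.12, -0.016, 0], -1], [[0, 0, 0], [-0.12, -0.016, 0], -1], [[0, 0, 0], [-0.12, -0.016, 0], -1], [[0, 0, 0], [0, 0, 0.25], -1], [[0, 0, 0], [0, 0, 0.25], -1], [[0, 0, 0], [0, 0, 0.25], -1], [[0, 0, 0], [0, 0, 0.25], -1], [[0, 0, 0], [0, 0, 0.25], -1], [[0, 0, 0], [0, 0, 0.25], -1]])

```text
time: 6.75
tool_pos: [0.481, 0.0391, 0.2974]
ee_rot: [0.0, 0.998, 0.067, 0.002]
force: [1.2, 0.3, -1.3]
width: 0.0006
finger_force: 0.0
```

Call:
step_arm(steps=[[[0, 0, 0], [0, 0, 0.25], -1], [[0, 0, 0], [0.26, 0.037, 0], -1], [[0, 0, 0], [0.26, 0.037, 0], -1], [[0, 0, 0], [0.26, 0.037, 0], -1], [[0, 0, 0], [0.26, 0.037, 0], -1], [[0, 0, 0], [0.26, 0.037, 0], -1], [[0, 0, 0], [0.26, 0.037, 0], -1], [[0, 0, 0], [0, 0, 0], -1], [[0, 0, 0], [0, 0, 0], -1]])

```text
time: 7.5
tool_pos: [0.7163, 0.0727, 0.3304]
ee_rot: [-0.0, 0.998, 0.068, -0.0]
force: [-0.8, 0.6, -0.4]
width: 0.0007
finger_force: 0.0
```

```bash
python3 - <<'E'
from station import robot
import cv2,numpy as np
p=robot.camera("scene");cv2.imwrite("pics/s1.png",cv2.resize(p["image"][60:260,240:460,::-1],None,fx=3,fy=3,interpolation=cv2.INTER_CUBIC))
E
```

```text
(no output)
```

View pics/s1.png

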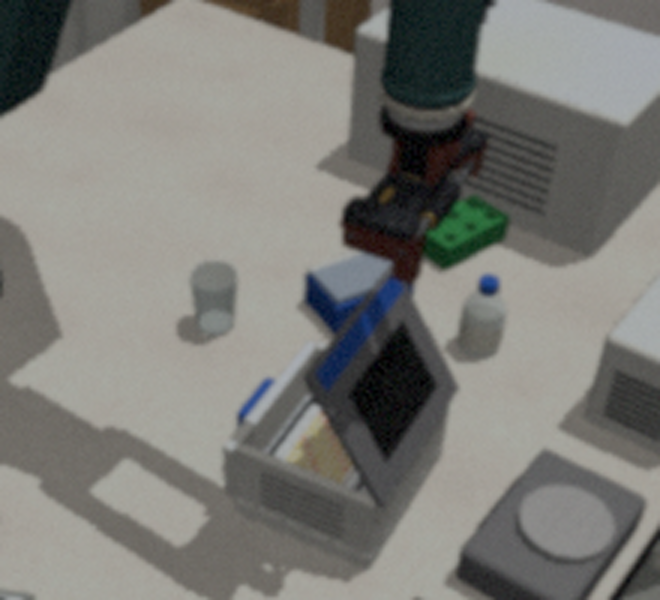

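The picture shows the carrier flush home: its panel runs along the housing front, from (230,450) to (320,350) in the crop. The fingertip is above and behind the lid strip, at about (410,275). Next I descend behind the lid and swing it down along its arc.

Call:
step_arm(steps=[[[0, 0, 0], [0, 0, -0.145], -1], [[0, 0, 0], [0, 0, -0.145], -1], [[0, 0, 0], [0, 0, -0.145], -1], [[0, 0, 0], [0, 0, 0], -1], [[0, 0, 0], [-0.05, -0.007, -0.028], -1], [[0, 0, 0], [-0.05, -0.007, -0.028], -1], [[0, 0, 0], [-0.05, -0.007, -0.028], -1], [[0, 0, 0], [-0.05, -0.007, -0.028], -1]])

```text
time: 8.22
tool_pos: [0.6837, 0.068, 0.2522]
ee_rot: [-0.0, 0.998, 0.067, 0.001]
force: [-0.8, 0.4, -1.0]
width: 0.0008
finger_force: 0.0
```

Call:
step_arm(steps=[[[0, 0, 0], [-0.037, -0.005, -0.024], -1], [[0, 0, 0], [-0.037, -0.005, -0.024], -1], [[0, 0, 0], [-0.037, -0.005, -0.024], -1], [[0, 0, 0], [-0.037, -0.005, -0.024], -1]])

```text
time: 8.55
tool_pos: [0.6619, 0.0651, 0.2361]
ee_rot: [0.0, 0.998, 0.067, 0.001]
force: [0.4, -0.6, 1.1]
width: 0.0009
finger_force: 0.8
```

Call:
step_arm(steps=[[[0, 0, 0], [-0.032, -0.0044, -0.03], -1], [[0, 0, 0], [-0.032, -0.0044, -0.03], -1], [[0, 0, 0], [-0.032, -0.0044, -0.03], -1], [[0, 0, 0], [-0.032, -0.0044, -0.03], -1], [[0, 0, 0], [-0.027, -0.0037, -0.035], -1], [[0, 0, 0], [-0.027, -0.0037, -0.035], -1], [[0, 0, 0], [-0.027, -0.0037, -0.035], -1], [[0, 0, 0], [-0.027, -0.0037, -0.035], -1]])

```text
time: 9.22
tool_pos: [0.6264, 0.0603, 0.196]
ee_rot: [-0.0, 0.998, 0.067, 0.0]
force: [1.5, -0.3, 0.2]
width: 0.0001
finger_force: 0.7
```

Call:
step_arm(steps=[[[0, 0, 0], [-0.0205, -0.0028, -0.039], -1], [[0, 0, 0], [-0.0205, -0.0028, -0.039], -1], [[0, 0, 0], [-0.0205, -0.0028, -0.039], -1], [[0, 0, 0], [-0.0205, -0.0028, -0.039], -1], [[0, 0, 0], [-0.0137, -0.0019, -0.042], -1], [[0, 0, 0], [-0.0137, -0.0019, -0.042], -1], [[0, 0, 0], [-0.0137, -0.0019, -0.042], -1], [[0, 0, 0], [-0.0137, -0.0019, -0.042], -1]])

```text
time: 9.88
tool_pos: [0.606, 0.0575, 0.1474]
ee_rot: [-0.0, 0.998, 0.067, 0.0]
force: [0.9, 0.5, 1.4]
width: 0.0007
finger_force: 0.6
```

Call:
step_arm(steps=[[[0, 0, 0], [-0.004, 0, -0.04], -1], [[0, 0, 0], [-0.004, 0, -0.04], -1], [[0, 0, 0], [-0.002, 0, -0.04], -1], [[0, 0, 0], [0, 0, -0.02], -1], [[0, 0, 0], [0, 0, -0.015], -1]])

```text
time: 10.3
tool_pos: [0.6041, 0.0575, 0.1241]
ee_rot: [-0.0, 0.998, 0.067, -0.001]
force: [-0.1, 0.5, 1.0]
width: 0.0011
finger_force: 0.6
```

Call:
step_arm(steps=[[[0, 0, 0], [0, 0, -0.012], -1], [[0, 0, 0], [0, 0, -0.012], -1], [[0, 0, 0], [0, 0, 0], -1]])

```text
time: 10.55
tool_pos: [0.6048, 0.0576, 0.1211]
ee_rot: [-0.0, 0.998, 0.067, 0.0]
force: [-0.1, 0.7, -1.0]
width: 0.0008
finger_force: 0.0
```

Call:
step_arm(steps=[[[0, 0, 0], [0, 0, -0.012], -1], [[0, 0, 0], [0, 0, 0], -1]])

```text
time: 10.72
tool_pos: [0.6051, 0.0575, 0.1208]
ee_rot: [0.0, 0.998, 0.067, 0.001]
force: [-2.5, -0.2, 8.9]
width: 0.0004
finger_force: 4.1
```

Call:
step_arm(steps=[[[0, 0, 0], [0, 0, -0.012], -1], [[0, 0, 0], [0, 0, 0], -1]])

```text
time: 10.88
tool_pos: [0.6051, 0.0576, 0.1205]
ee_rot: [0.0, 0.998, 0.067, 0.001]
force: [-7.2, -0.7, 20.5]
width: 0.0002
finger_force: 10.1
```

Call:
step_arm(steps=[[[0, 0, 0], [0, 0, 0.05], -1], [[0, 0, 0], [0, 0, 0.25], -1], [[0, 0, 0], [0, 0, 0.25], -1], [[0, 0, 0], [0, 0, 0.25], -1], [[0, 0, 0], [-0.058, -0.241, 0], -1], [[0, 0, 0], [-0.058, -0.241, 0], -1], [[0, 0, 0], [-0.058, -0.241, 0], -1], [[0, 0, 0], [-0.058, -0.241, 0], -1], [[0, 0, 0], [-0.058, -0.241, 0], -1], [[0, 0, 0], [-0.058, -0.241, 0], -1]])

```text
time: 11.72
tool_pos: [0.5521, -0.1611, 0.238]
ee_rot: [0.0, 0.998, 0.067, 0.001]
force: [0.1, 0.2, 0.2]
width: 0.0008
finger_force: 0.0
```

Call:
step_arm(steps=[[[0, 0, 0], [-0.058, -0.241, 0], -1], [[0, 0, 0], [-0.058, -0.241, 0], -1], [[0, 0, 0], [-0.058, -0.241, 0], -1], [[0, 0, 0], [-0.058, -0.241, 0], -1], [[0, 0, 0], [-0.058, -0.241, 0], -1], [[0, 0, 0], [0, 0, 0], -1], [[0, 0, 0], [0, 0, 0], -1]])

```text
time: 12.3
tool_pos: [0.5085, -0.3422, 0.2376]
ee_rot: [0.0, 0.998, 0.066, 0.0]
force: [0.7, -0.7, 0.3]
width: 0.0006
finger_force: 0.0
```

```bash
python3 - <<'E'
from station import robot
import cv2,numpy as np
p=robot.camera("scene");cv2.imwrite("pics/s2.png",cv2.resize(p["image"][130:300,180:410,::-1],None,fx=3.4,fy=3.4,interpolation=cv2.INTER_CUBIC))
print(robot.observe()["tool_pos"])
E
```

```text
[ 0.50873667 -0.34058438  0.2375271 ]
```

View pics/s2.png

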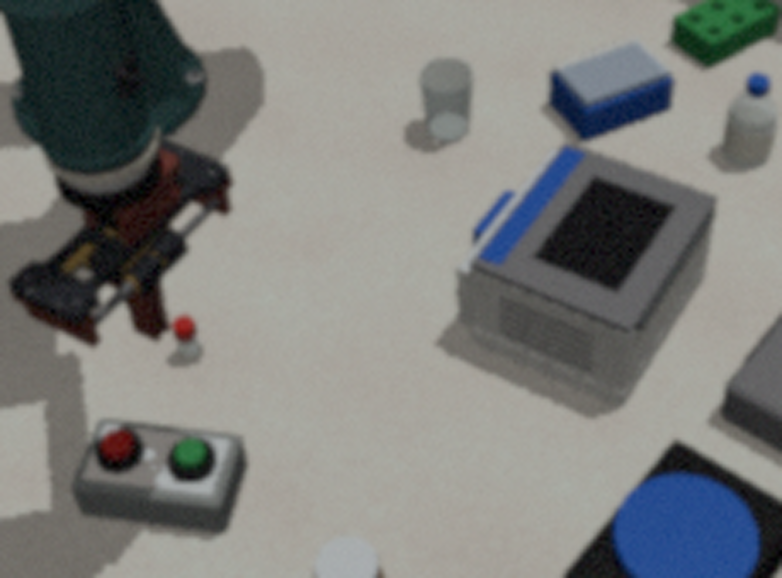

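The lid is flat shut, with its strip at about (530,200) in the crop, and the carrier is home. The tool is above the green button, so I press it now.

Call:
step_arm(steps=[[[0, 0, 0], [0, 0, -0.2], -1], [[0, 0, 0], [0, 0, -0.2], -1], [[0, 0, 0], [0, 0, -0.2], -1], [[0, 0, 0], [0, 0, -0.2], -1], [[0, 0, 0], [0, 0, -0.2], -1], [[0, 0, 0], [0, 0, -0.05], -1], [[0, 0, 0], [0, 0, 0], -1]])

```text
time: 12.93
tool_pos: [0.5077, -0.3373, 0.078]
ee_rot: [-0.002, 0.998, 0.068, -0.002]
force: [-0.4, -0.1, 0.2]
width: 0.0007
finger_force: 0.0
```

Call:
step_arm(steps=[[[0, 0, 0], [0, 0, -0.02], -1], [[0, 0, 0], [0, 0, -0.02], -1], [[0, 0, 0], [0, 0, -0.02], -1], [[0, 0, 0], [0, 0, -0.02], -1], [[0, 0, 0], [0, 0, -0.02], -1], [[0, 0, 0], [0, 0, 0], -1]])

```text
time: 13.43
tool_pos: [0.5102, -0.341, 0.0664]
ee_rot: [0.001, 0.998, 0.067, 0.001]
force: [1.3, 0.5, 5.0]
width: 0.0002
finger_force: 2.4
```

Call:
step_arm(steps=[[[0, 0, 0], [0, 0, -0.015], -1], [[0, 0, 0], [0, 0, -0.015], -1], [[0, 0, 0], [0, 0, 0], -1]])

```text
time: 13.68
tool_pos: [0.5104, -0.3411, 0.0657]
ee_rot: [0.001, 0.998, 0.067, 0.002]
force: [-5.4, 6.6, 36.0]
width: 0.0004
finger_force: 18.0
```

Call:
step_arm(steps=[[[0, 0, 0], [0, 0, -0.015], -1], [[0, 0, 0], [0, 0, 0], -1]])

```text
time: 13.85
tool_pos: [0.5105, -0.3411, 0.0654]
ee_rot: [0.002, 0.998, 0.067, 0.002]
force: [-10.0, 9.9, 51.2]
width: 0.0001
finger_force: 25.8
```

Call:
step_arm(steps=[[[0, 0, 0], [0, 0, 0.03], -1], [[0, 0, 0], [0, 0, 0], -1]])

```text
time: 14.02
tool_pos: [0.5103, -0.341, 0.0661]
ee_rot: [0.001, 0.998, 0.067, 0.002]
force: [0.1, 2.2, 18.7]
width: 0.0005
finger_force: 9.7
```

Call:
step_arm(steps=[[[0, 0, 0], [0, 0, 0.01], -1], [[0, 0, 0], [0, 0, 0], -1]])

```text
time: 14.18
tool_pos: [0.5103, -0.3411, 0.0663]
ee_rot: [0.001, 0.998, 0.067, 0.002]
force: [0.7, 0.8, 10.2]
width: 0.0006
finger_force: 5.0
```

Call:
step_arm(steps=[[[0, 0, 0], [0, 0, 0.01], -1], [[0, 0, 0], [0, 0, 0], -1]])

```text
time: 14.35
tool_pos: [0.5102, -0.341, 0.0673]
ee_rot: [0.001, 0.998, 0.067, 0.001]
force: [2.6, 0.8, 4.9]
width: 0.0002
finger_force: 2.1
```

Call:
step_arm(steps=[[[0, 0, 0], [0, 0, 0.01], -1], [[0, 0, 0], [0, 0, 0], -1]])

```text
time: 14.52
tool_pos: [0.51, -0.341, 0.0682]
ee_rot: [0.001, 0.998, 0.067, 0.001]
force: [1.6, -0.3, 4.1]
width: 0.0003
finger_force: 1.9
```

Call:
step_arm(steps=[[[0, 0, 0], [0, 0, 0.01], -1], [[0, 0, 0], [0, 0, 0], -1]])

```text
time: 14.68
tool_pos: [0.5092, -0.3406, 0.0692]
ee_rot: [0.0, 0.998, 0.067, 0.0]
force: [2.7, -1.6, 2.6]
width: 0.0002
finger_force: 1.6
```

Call:
step_arm(steps=[[[0, 0, 0], [0, 0, 0.01], -1], [[0, 0, 0], [0, 0, 0], -1]])

```text
time: 14.85
tool_pos: [0.5086, -0.3402, 0.0704]
ee_rot: [-0.0, 0.998, 0.067, -0.0]
force: [0.8, -0.9, 2.2]
width: 0.0006
finger_force: 1.2
```

Call:
step_arm(steps=[[[0, 0, 0], [0, 0, 0.05], -1], [[0, 0, 0], [0, 0, 0.2], -1], [[0, 0, 0], [0, 0, 0.2], -1], [[0, 0, 0], [0, 0, 0.2], -1], [[0, 0, 0], [0, 0, 0.2], -1], [[0, 0, 0], [0, 0, 0], -1], [[0, 0, 0], [0, 0, 0], -1]])

```text
time: 15.43
tool_pos: [0.5089, -0.3403, 0.1995]
ee_rot: [0.001, 0.998, 0.067, 0.001]
force: [0.7, -0.9, 0.1]
width: 0.0007
finger_force: 0.0
```

```bash
python3 - <<'E'
from station import robot
import cv2,numpy as np,pickle
from h import *
d=pickle.load(open("d.pkl","rb"))
p=robot.camera("scene");cv2.imwrite("pics/s3.png",cv2.resize(p["image"][130:300,180:410,::-1],None,fx=3.4,fy=3.4,interpolation=cv2.INTER_CUBIC))
print(robot.observe()["tool_pos"])
for n,q in((d["scene"],"before"),(p,"after")):
    h=cv2.cvtColor(n["image"],cv2.COLOR_RGB2HSV)[250:275,205:250]
    for lo,hi in((45,80),(0,8)):
        k,_,st,ce=cv2.connectedComponentsWithStats(cv2.inRange(h,(lo,110,40),(hi,255,255)));i=1+st[1:,4].argmax();print(q,st[i],ce[i])
E
```

```text
[ 0.50805325 -0.3395365   0.19771817]
before [26 10 10  8 66] [30.62121212 13.40909091]
before [ 4  7 11  9 63] [ 8.98412698 10.55555556]
after [26  9 10  9 67] [30.59701493 13.14925373]
after [ 4  7 10  9 64] [ 8.796875 10.765625]
```

View pics/s3.png

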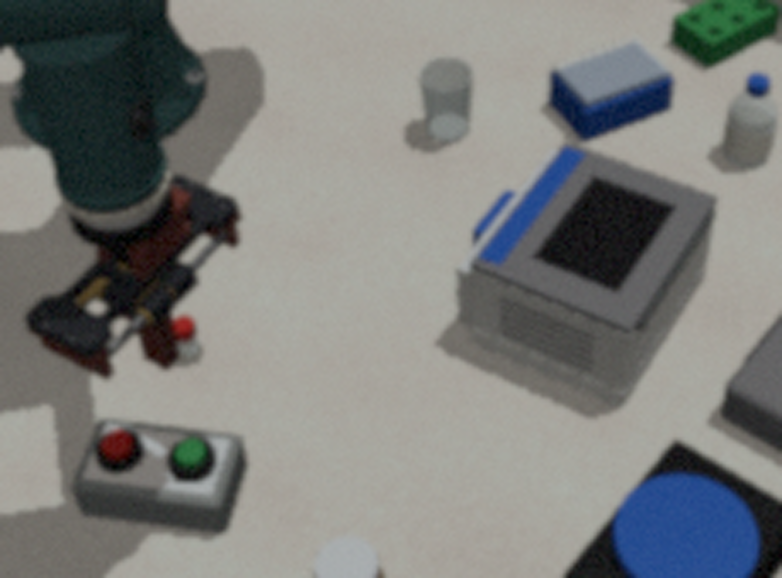

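```bash
python3 -c "
from station import robot
print(robot.finish_job())"
```

```text
the job is handed in; nothing more can be done
None
```

I pushed the carrier home, swung the lid flat shut, then pressed and released the green button, and handed the job in at about 15.5 s; camera checks show the carrier home, the lid flat and nothing in view moved, while the full button press is inferred from the force readings (about 5 N, then a hard stop, though about 4 mm higher than expected).

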